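# Slide the peg box between the rack posts into its bay

## Robot

A 7-joint arm with a two-finger parallel gripper is mounted at the origin on the work surface. World frame = base frame: x ahead of the robot, y to its left, z up, the work surface at z = 0. Lengths are in m, angles in rad, forces in N, time in s.
With the tool pointing down it reaches from about 0.4 to 0.875 m from the base axis. Payload 19.3 kg.
Tool frame: the origin (TCP) lies at the very end of the fingers, on their centre line; the grasp point (between the pads) lies 19 mm behind it; z points along the fingers, y is the line along which they close (so a half turn about z gives the same grasp; the last joint's range is limited). The gripper opens to 85 mm and grips with 20 to 120 N. Pads are 22 mm wide; open, the fingers measure 114 mm over their backs; the gripper's body (76 mm by 85 mm) begins 54 mm behind the grasp point. The pads swing forward as they close: fully open they stand 13 mm farther back than shut.
Start: joints at [1.189, 0.521, -0.036, 1.599, 0.021, 1.021, -0.113], TCP at [0.192, -0.595, 0.231] pointing down, gripper open.
Joint ranges: [-2.91, 2.91], [-0.3, 2.13], [-1.5, 1.42], [0.17, 2.43], [-1.26, 4.41], [0.16, 1.93], [-2.52, 2.52]. Speed limits (rad/s): [1.89, 1.89, 2.39, 2.39, 3.01, 3.01, 3.01].

## Interface

Orientations are given as [roll, pitch, yaw] about the fixed x, y, z axes, in that order (R = Rz(yaw) Ry(pitch) Rx(roll)).
In Python, from workcell import monitor, optics, job_done gives the robot as it stands.
- The arm moves only by the shell command python3 -m handwheel 'ROWS' [FORCE]. ROWS is JSON, a list of rows, each an object of numbers: "dx", "dy", "dz": the shift along the tool's x, y, z in cm; "wx", "wy", "wz": the turn, a rotation vector about the tool's x, y, z in rad; "claw": the opening in per cent of the stroke, from 0 (shut) to 100 (fully open). A call has 1 to 8 rows; each row shifts and turns the commanded pose from where the row before left it, along the tool's axes as they then stand; what a row does not reach is not made up. A row lasts 1/8 s, in which the tool goes at most 62.5 mm and 10.7 degrees, less where a joint would pass 70% of its speed; a pose out of reach is approached as far as the arm can. A call with a gripper value outside its range is refused whole. The fingers move at their own pace and stop on an object; FORCE is the grip in N (left out, the last holds). Time passes only in rows, so rows that do not move let the fingers close. It gives the time, the measured TCP pose, the force, the opening and the grip force at its end, in the units of the state.
- monitor.observe(): the state, without advancing time (a new reading comes with each control period).
- optics.grab_frame(name): name is "side" or "top"; returns a dict with "frame" (480x640x3 uint8, blue, green, red), "fovy" (degrees; the focal length in pixels is half the picture's height over the tangent of half this angle, whatever the lens; pixels are square), "cx", "cy" (the principal point, pixels), "R" (3x3) and "t" (3): a world point X has camera coordinates R X + t. Camera axes: x right, y down, z forward; pixel columns grow to the right and rows downward; lengths in m; the calibration is good to about 2 mm. A picture is of the moment at which its call begins. There is no depth.
- job_done(): hands the job in; it is judged then, once.
Trained networks look in the newest picture that a camera, given by its name, has taken for a name from the list of things; names that differ only in an ending like _2 or _b are one class to them, and where a whole thing is asked for, a point or a joint stands for the part that bears it (a point fixed in the world has none). Each returns a list of dicts, best first, with "p" (0 to 1); they miss things now and then, are a little off and sometimes report something else, mostly with a low value. They report only what shows in the picture. A call takes as long as a camera call. They do not tell look-alikes from the thing itself.
- optics.masks_of(name, camera): "region" (480x640 bool, what is visible of it) and "rect" ([left, top, width, height] in pixels, round what is visible of it).
The state is a dict: "clock": time; "qpos": joint angles; "qd": joint speeds; "joint_efforts": joint torques, N m; "position": TCP position; "tool_rot": TCP orientation; "force": force on the tool from outside, world axes, zero at the start; "moment": the same for the moment, N m; "grip_width": finger opening in m; "finger_force": force on a finger pad.
Only numpy, scipy, OpenCV 4.12 (cv2) and the standard library are available. Lean on these libraries where they do the work, as an engineer would, in place of code of your own. Each camera call takes 0.05 s, during which the arm holds its last target. There are 200 camera calls.

## Task

Push the closed clear box of orange tent pegs along the counter, lengthwise between the two short steel posts, until it sits on its rubber pad fully home against the wooden stop, square to it and centred, and then take your hand away. Only push it with the fingers: the box must stay flat on the counter, never lifted or tipped. Leave the glass jar, the mallet and the hook puller where they are.

Things in the scene. Friction and masses are not known exactly. Their poses are not given: they have to be found in the camera images.
- bay: Fixed bay. Origin: on the counter midway between its two posts; x: direction of travel into the bay (roughly world +y, varies), y: across the gap, z up. The round steel posts, 32 mm in diameter, 55 mm high, stand at x = 0, y = +64 and -64 mm, leaving a 96 mm gap. The black rubber pad behind them (x 28 to 168 mm, 110 mm wide) is flush with the counter and only marks the place.
- stop (a point): Middle of the near face of the fixed dark wooden stop, at counter level: x = 168 mm, y = 0 of the bay. The stop is a bar 100 mm wide (along the bay's y), 35 mm high, 20 mm thick. Axes as the bay's.
- peg_box: Loose shut clear plastic box, blue trim, three orange V-pegs inside: 140 mm long (x), 90 wide (y), 36 high, flat sides, about 0.3 kg. Origin: centre of its underside. Starts before the posts, x roughly along the bay's x but askew and off centre. Home: x along the bay's x, origin at x = 98 mm, y = 0 of the bay; its front end touches the stop, its rear end is 12 mm past the posts.
- jar: Glass jar with steel lid, shut, standing: 72 mm in diameter, 85 mm high. Origin: centre of its underside. To be left alone.
- mallet: Hardwood mallet lying on the counter: head 55 x 95 x 60 mm high, handle 23 mm thick running 200 mm from the head along its -x. Origin: under the head's centre, on the counter. To be left alone.
- puller: Steel hook puller lying on the counter: T-handle 92 mm wide and 22 mm thick at its x = -75 mm, 8 mm steel shaft to a hook at x = +99 mm. Origin: on the counter under the shaft. To be left alone.
Mind the look-alikes: they are no part of the job. Of the things like the peg_box, leave any that is pink, turquoise or yellow; of the rest the smaller one is meant.

How it is judged:
By the outcome, as a careful person would: the job done as asked, in the order asked, and still so for the second after the job is handed in, with the robot touching nothing.
It also fails if it takes over 61 s, if anything falls off the work surface, if the arm or the gripper's body presses on something with over 40 N, if the wrist force passes 120 N, or if a joint passes its speed limit or range.

## Working session

There is one attempt and no reset: what is moved stays moved. The work goes in short steps, Python scripts to look and compute and a shell command to move; the robot and the scene stay as the last step left them, time stands still between calls to the robot, and variables do not carry over. Pictures are saved under pics/ and viewed, at most 11 in all, crops included, and the job is handed in when it is done.

```bash
mkdir -p pics; cat > h.py <<'E'
import numpy as np, cv2
from workcell import monitor, optics, job_done
def grab(n):
    d=optics.grab_frame(n); d['f']=240/np.tan(np.radians(d['fovy'])/2); d['R']=np.array(d['R']); d['t']=np.array(d['t']); return d
def toW(d,uv,z):
    uv=np.atleast_2d(uv).astype(float)
    r=np.c_[(uv[:,0]-d['cx'])/d['f'],(uv[:,1]-d['cy'])/d['f'],np.ones(len(uv))]@d['R']
    c=-d['R'].T@d['t']; s=(z-c[2])/r[:,2]; return c+s[:,None]*r
def toP(d,X):
    c=np.atleast_2d(X)@d['R'].T+d['t']; return np.c_[c[:,0]/c[:,2]*d['f']+d['cx'],c[:,1]/c[:,2]*d['f']+d['cy']]
E
python3 - <<'E'
from h import *
for n in('top','side'):
    d=grab(n); cv2.imwrite(f'pics/{n}0.png',d['frame']); print(n,d['fovy'],d['cx'],d['cy'],-d['R'].T@d['t'])
    for k in('peg_box','bay','jar','mallet','puller'):
        for m in optics.masks_of(k,n)[:4]: print(k,round(m['p'],2),m['rect'])
print({k:np.round(v,3) for k,v in monitor.observe().items()})
E
```

```text
top 56.48491586821154 319.7462835165733 237.0318303720144 [ 0.40846434 -0.02709148  1.10919969]
peg_box 0.92 [345.5, 295.6, 91.1, 69.4]
peg_box 0.68 [449.5, 226.5, 53.0, 69.3]
peg_box 0.59 [320.0, 134.3, 62.1, 59.3]
peg_box 0.56 [330.7, 215.7, 66.3, 54.1]
bay 0.64 [206.4, 215.7, 91.5, 69.3]
mallet 0.62 [144.3, 246.9, 49.0, 103.2]
puller 0.66 [161.8, 178.6, 76.8, 33.7]
side 55.40905463373793 323.38868256911434 237.34898743382035 [0.11734707 0.5511442  0.8032266 ]
peg_box 0.85 [413.9, 200.9, 61.0, 74.6]
peg_box 0.84 [265.7, 162.7, 43.1, 50.4]
peg_box 0.82 [309.3, 121.1, 80.7, 56.6]
peg_box 0.78 [397.5, 148.6, 62.2, 41.1]
bay 0.67 [250.3, 234.1, 100.0, 105.2]
jar 0.94 [226.7, 203.6, 32.1, 50.2]
mallet 0.91 [211.4, 322.2, 129.3, 92.3]
puller 0.82 [169.6, 259.1, 77.3, 78.9]
{'clock': np.float64(0.6), 'qpos': array([ 1.189,  0.521, -0.036,  1.6  ,  0.021,  1.021, -0.113]), 'qd': array([-0.   ,  0.001,  0.002, -0.001,  0.001,  0.   , -0.001]), 'joint_efforts': array([-1.0000e-03, -9.2651e+01,  1.9780e+00, -3.7016e+01,  1.8000e-02,
        2.0000e-03,  0.0000e+00]), 'position': array([ 0.192, -0.595,  0.231]), 'tool_rot': array([-3.142,  0.   ,  0.312]), 'force': array([0.478, 0.293, 0.237]), 'moment': array([-0.003,  0.033, -0.07 ]), 'finger_force': np.float64(0.0), 'grip_width': np.float64(0.086)}
```

View pics/top0.png

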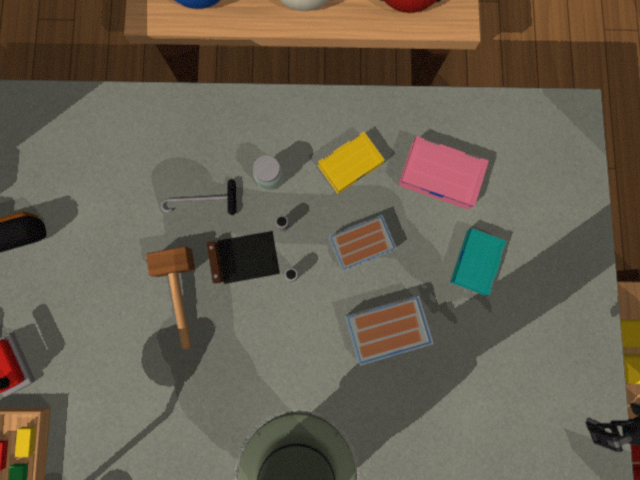

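View pics/side0.png

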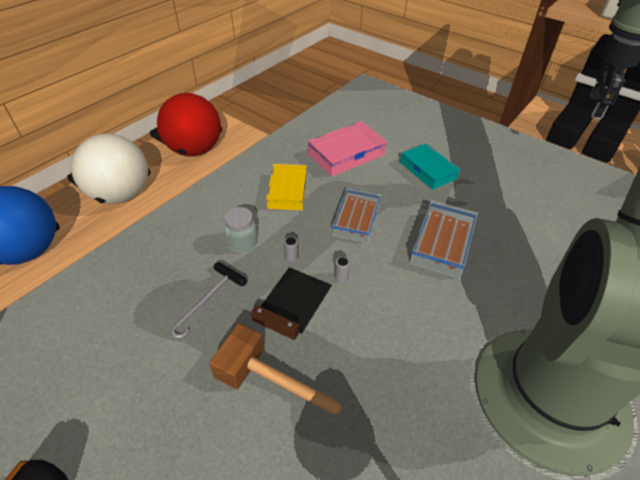

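The meant box is the smaller clear one, at (363,242) in the top view and (357,214) in the side view. The bay's posts are at (282,222) and (291,273), with the pad at about (248,258) and the stop at about (215,260). I'll fit models to the masks.

```bash
cat >> h.py <<'E'
from scipy.optimize import minimize
def boxp(x0,x1,y0,y1,h): return np.array([[x,y,z] for x in(x0,x1) for y in(y0,y1) for z in(0,h)])
def cyl(x,y,r,h): return np.array([[x+r*np.cos(a),y+r*np.sin(a),z] for a in np.linspace(0,6.28,24) for z in(0,h)])
MOD={'peg_box':[boxp(-.07,.07,-.045,.045,.036)],
 'bay':[boxp(.028,.168,-.055,.055,0),boxp(.168,.188,-.05,.05,.035),cyl(0,.064,.016,.055),cyl(0,-.064,.016,.055)]}
def xf(p,P):
    c,s=np.cos(p[2]),np.sin(p[2]); return P@np.array([[c,s,0],[-s,c,0],[0,0,1]])+[p[0],p[1],0]
def sil(d,p,parts,S=4):
    m=np.zeros((480*S,640*S),np.uint8)
    for P in parts: cv2.fillConvexPoly(m,cv2.convexHull(((toP(d,xf(p,P))+.5)*S).astype(np.int32)),1)
    return cv2.resize(m.astype(np.float32),(640,480),interpolation=cv2.INTER_AREA)
def fit(parts,obs,p0):
    def c(q):
        p=np.array(p0)+np.array(q)*[.01,.01,.1]; e=0
        for d,m in obs:
            s=sil(d,p,parts); e+=1-np.minimum(s,m).sum()/np.maximum(s,m).sum()
        return e/len(obs)
    r=minimize(c,[0,0,0],method='Nelder-Mead',options=dict(initial_simplex=[[0,0,0],[1,0,0],[0,1,0],[0,0,1]],xatol=.005,fatol=1e-5))
    return np.array(p0)+r.x*[.01,.01,.1],r.fun
def pick(name,cam,d,p):
    uv=toP(d,[[p[0],p[1],.018]])[0]; best=None
    for m in optics.masks_of(name,cam):
        l,t,w,h=m['rect']
        e=np.hypot(l+w/2-uv[0],t+h/2-uv[1])
        if e<25 and (best is None or e<best[0]): best=(e,m['region'].astype(np.float32))
    return None if best is None else best[1]
def rel(bay,p):
    c,s=np.cos(bay[2]),np.sin(bay[2]); d=np.array(p[:2])-bay[:2]; return np.array([c*d[0]+s*d[1],-s*d[0]+c*d[1]])*1000
E
cat > m0.py <<'E'
from h import *
d={n:grab(n) for n in('top','side')}
def guess(uv,z): return toW(d['top'],uv,z)[0][:2]
post=toW(d['top'],[[282,220],[291,273]],.055); print('posts',post, np.linalg.norm(post[0]-post[1]))
b0=post[:,:2].mean(0); v=(post[0]-post[1])[:2]; yaw=np.arctan2(v[0],-v[1])
yaw=np.arctan2(v[1],v[0]) ; yaw = yaw-np.pi/2 if np.cos(yaw-np.pi/2-1.57)>0 else yaw+np.pi/2
x0=guess([363,241],.036)
for k,p0,cen in(('bay',[*b0,yaw],[*(b0+.09*np.array([np.cos(yaw),np.sin(yaw)]))]),('peg_box',[*x0,1.8],x0)):
    o={}
    for n in d:
        m=pick(k,n,d[n],cen)
        if m is not None:o[n]=m
    print(k,p0,list(o))
    for sel in (['top'],['side'],['top','side']):
        if all(s in o for s in sel): print(sel,fit(MOD[k],[(d[s],o[s]) for s in sel],p0))
    for n in o: # overlay
        pp=fit(MOD[k],[(d[s],o[s]) for s in o],p0)[0]
        for P in MOD[k]: cv2.polylines(d[n]['frame'],[cv2.convexHull(np.round(toP(d[n],xf(pp,P))).astype(np.int32))],True,(0,255,0),1)
a=cv2.resize(d['top']['frame'][190:300,190:410],(800,400),interpolation=cv2.INTER_CUBIC)
cv2.imwrite('pics/ov.png',a)
E
python3 m0.py
```

```text
posts [[0.5905544  0.03830071 0.055     ]
 [0.46434044 0.0150695  0.055     ]] 0.1283341443538639
bay [np.float64(0.5274474186987705), np.float64(0.026685104636336283), np.float64(1.7528210796293036)] ['top', 'side']
['top'] (array([0.52502005, 0.0291076 , 1.75816072]), np.float64(0.050543785095214844))
['side'] (array([0.52641254, 0.02886818, 1.76074315]), np.float64(0.046491384506225586))
['top', 'side'] (array([0.5261624 , 0.0283337 , 1.76239162]), np.float64(0.05233928561210632))
peg_box [np.float64(0.5440375039831853), np.float64(-0.15762006199208772), 1.8] ['top', 'side']
['top'] (array([ 0.54113406, -0.15643099,  1.96339296]), np.float64(0.024966418743133545))
['side'] (array([ 0.54315695, -0.15545632,  1.96336649]), np.float64(0.025812268257141113))
['top', 'side'] (array([ 0.54192551, -0.15565168,  1.9598515 ]), np.float64(0.03461351990699768))
```

View pics/ov.png

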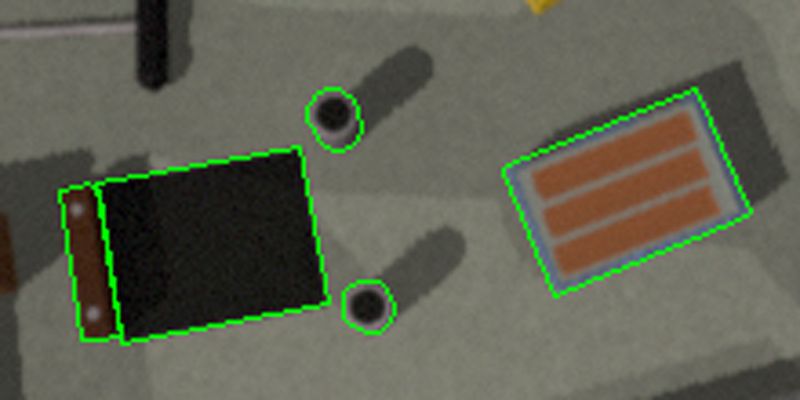

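```bash
python3 -m handwheel '[{"wz":0.122,"claw":75},{"dx":4.2,"dy":-4.5},{"dx":4.2,"dy":-4.5},{"dx":4.2,"dy":-4.5},{"dx":4.2,"dy":-4.5},{"dx":4.2,"dy":-4.5},{"dx":4.2,"dy":-4.5},{"dx":4.2,"dy":-4.5}]' ; python3 -m handwheel '[{"dx":4.2,"dy":-4.5},{}]'
cat > st.py <<'E'
from h import *
import sys
B=np.array([.526,.0287,1.760]); s=monitor.observe(); p=s['position']; y=s['tool_rot'][2]
print('t',round(float(s['clock']),2),'tcp',np.round(p,4),'rot',np.round(s['tool_rot'],3),'bayrel',np.round(rel(B,p),1),'F',np.round(s['force'],1),'w',round(float(s['grip_width']),3))
if len(sys.argv)>2: # target bay coordinates mm
    g=np.array([float(sys.argv[1]),float(sys.argv[2])])/1000; c,sn=np.cos(B[2]),np.sin(B[2])
    w=B[:2]+[c*g[0]-sn*g[1],sn*g[0]+c*g[1]]-p[:2]
    print('dx,dy cm',np.round(100*np.array([w@[np.cos(y),np.sin(y)],w@[np.sin(y),-np.cos(y)]]),2))
E
python3 st.py -185 110
```

```text
t 0.9 tcp [ 0.1917 -0.5948  0.2313] rot [-3.142  0.     0.312] bayrel [-549.6  445.6] F [-0.3 -0.6 -0.4] w 0.086
dx,dy cm [ 37.76 -32.08]schema error: expected keys dx, dy, dz, wx, wy, wz, claw
schema error: expected keys dx, dy, dz, wx, wy, wz, claw
```

```bash
python3 -m handwheel '[{"dx":0,"dy":0,"dz":0,"wx":0,"wy":0,"wz":0.122,"claw":75},{"dx":4.2,"dy":-4.5,"dz":0,"wx":0,"wy":0,"wz":0,"claw":75},{"dx":4.2,"dy":-4.5,"dz":0,"wx":0,"wy":0,"wz":0,"claw":75},{"dx":4.2,"dy":-4.5,"dz":0,"wx":0,"wy":0,"wz":0,"claw":75},{"dx":4.2,"dy":-4.5,"dz":0,"wx":0,"wy":0,"wz":0,"claw":75},{"dx":4.2,"dy":-4.5,"dz":0,"wx":0,"wy":0,"wz":0,"claw":75},{"dx":4.2,"dy":-4.5,"dz":0,"wx":0,"wy":0,"wz":0,"claw":75},{"dx":4.2,"dy":-4.5,"dz":0,"wx":0,"wy":0,"wz":0,"claw":75}]' ; python3 st.py -185 110
```

```text
clock: 1.9
position: [0.4219, -0.2284, 0.2316]
tool_rot: [3.141, -0.001, 0.19]
force: [1.4, -0.3, -0.3]
grip_width: 0.0643
finger_force: 0.0
t 1.9 tcp [ 0.4219 -0.2284  0.2316] rot [ 3.141e+00 -1.000e-03  1.900e-01] bayrel [-232.9  150.6] F [ 1.4 -0.3 -0.3] w 0.064
dx,dy cm [ 4.06 -4.79]
```

```bash
python3 -m handwheel '[{"dx":3.2,"dy":-3.9,"dz":0,"wx":0,"wy":0,"wz":0,"claw":75},{"dx":0.5,"dy":-0.6,"dz":4,"wx":0,"wy":0,"wz":0,"claw":75},{"dx":0,"dy":0,"dz":5,"wx":0,"wy":0,"wz":0,"claw":75},{"dx":0,"dy":0,"dz":5,"wx":0,"wy":0,"wz":0,"claw":75},{"dx":0,"dy":0,"dz":4,"wx":0,"wy":0,"wz":0,"claw":75},{"dx":0,"dy":0,"dz":0,"wx":0,"wy":0,"wz":0,"claw":75}]' ; python3 st.py -185 110
```

```text
clock: 2.65
position: [0.4475, -0.1783, 0.0495]
tool_rot: [-3.139, 0.004, 0.19]
force: [0.7, -1.0, 0.7]
grip_width: 0.0641
finger_force: 0.0
t 2.65 tcp [ 0.4475 -0.1783  0.0495] rot [-3.139  0.004  0.19 ] bayrel [-188.5  116. ] F [ 0.7 -1.   0.7] w 0.064
dx,dy cm [ 0.6  -0.35]
```

```bash
python3 -m handwheel '[{"dx":0,"dy":-0.3,"dz":2.5,"wx":0,"wy":0,"wz":0,"claw":75},{"dx":0,"dy":0,"dz":1.7,"wx":0,"wy":0,"wz":0,"claw":75},{"dx":1,"dy":0,"dz":0,"wx":0,"wy":0,"wz":0,"claw":75},{"dx":1,"dy":0,"dz":0,"wx":0,"wy":0,"wz":0,"claw":75},{"dx":0.7,"dy":0,"dz":0,"wx":0,"wy":0,"wz":0,"claw":75},{"dx":0.6,"dy":0,"dz":0,"wx":0,"wy":0,"wz":0,"claw":75},{"dx":0.6,"dy":0,"dz":0,"wx":0,"wy":0,"wz":0,"claw":75},{"dx":0,"dy":0,"dz":0,"wx":0,"wy":0,"wz":0,"claw":75}]' ; python3 st.py -185 60
cat > m1.py <<'E'
from h import *
import sys
B=np.array([.526,.0287,1.760]); g=np.array([float(a) for a in sys.argv[1:3]])/1000
c,s=np.cos(B[2]),np.sin(B[2]); w=B[:2]+[c*g[0]-s*g[1],s*g[0]+c*g[1]]; p0=[*w,B[2]]
d={};o={}
for n in('top','side'):
    d[n]=grab(n); m=pick('peg_box',n,d[n],w)
    if m is not None:o[n]=m
for sel in [[n] for n in o]+[list(o)]:
    p,e=fit(MOD['peg_box'],[(d[n],o[n]) for n in sel],p0); print(sel,'bay xy',np.round(rel(B,p),1),'yaw deg',round(np.degrees(p[2]-B[2]),2),'err',round(e,3))
if len(sys.argv)>3:
    a=[]
    for n in d:
        for P in MOD['peg_box']+MOD['bay']: cv2.polylines(d[n]['frame'],[cv2.convexHull(np.round(toP(d[n],xf(p if P is MOD['peg_box'][0] else B,P))).astype(np.int32))],True,(0,255,0),1)
    u=toP(d['top'],[[*w,0]])[0].astype(int); v=toP(d['side'],[[*w,0]])[0].astype(int)
    cut=lambda f,u:cv2.resize(f[max(u[1]-75,0):u[1]+75,u[0]-50:u[0]+50],(400,600),interpolation=cv2.INTER_CUBIC)
    cv2.imwrite('pics/'+sys.argv[3],np.hstack([cut(d['top']['frame'],u),cut(d['side']['frame'],v)]))
E
python3 m1.py -185 10 p1.png
```

```text
clock: 3.65
position: [0.487, -0.1684, 0.0093]
tool_rot: [-3.142, -0.0, 0.19]
force: [0.0, -0.4, -0.1]
grip_width: 0.0644
finger_force: 0.0
t 3.65 tcp [ 0.487  -0.1684  0.0093] rot [-3.142 -0.     0.19 ] bayrel [-186.3   75.4] F [ 0.  -0.4 -0.1] w 0.064
dx,dy cm [ 1.54 -0.13]
['top'] bay xy [-185.3   14. ] yaw deg 8.8 err 0.639
['side'] bay xy [-182.2    5. ] yaw deg 18.12 err 0.178
['top', 'side'] bay xy [-185.    10.1] yaw deg 13.29 err 0.417
```

View pics/p1.png

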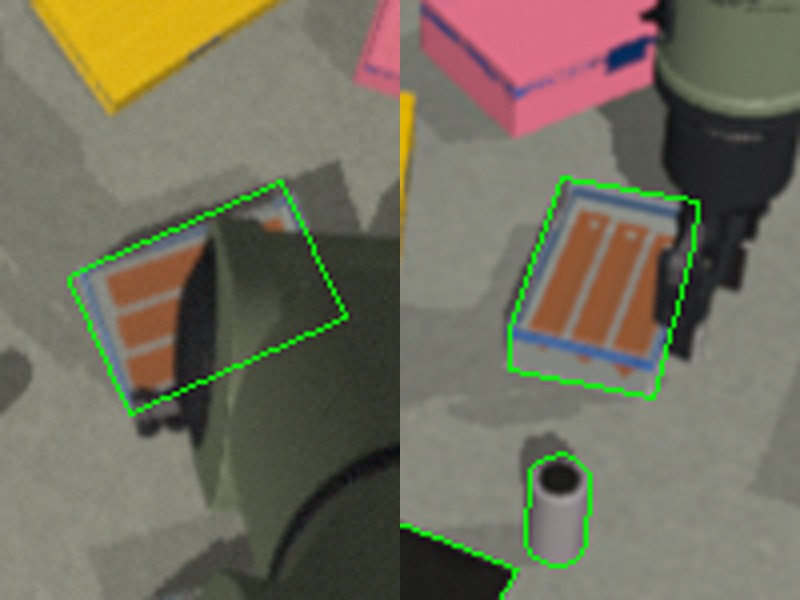

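```bash
python3 -m handwheel '[{"dx":0.5,"dy":0,"dz":0.2,"wx":0,"wy":0,"wz":0,"claw":75},{"dx":0.5,"dy":0,"dz":0,"wx":0,"wy":0,"wz":0,"claw":75},{"dx":0.4,"dy":0,"dz":0,"wx":0,"wy":0,"wz":0,"claw":75},{"dx":0.3,"dy":0,"dz":0,"wx":0,"wy":0,"wz":0,"claw":75},{"dx":0,"dy":0,"dz":0,"wx":0,"wy":0,"wz":0,"claw":75},{"dx":0,"dy":0,"dz":0,"wx":0,"wy":0,"wz":0,"claw":75}]' ; python3 st.py -185 60
python3 m1.py -185 5 p2.png
```

```text
clock: 4.6
position: [0.5034, -0.1655, 0.0074]
tool_rot: [3.141, -0.0, 0.19]
force: [-0.0, -0.3, 0.0]
grip_width: 0.0641
finger_force: 0.0
t 4.6 tcp [ 0.5034 -0.1655  0.0074] rot [ 3.141 -0.     0.19 ] bayrel [-186.4   58.7] F [-0.  -0.3  0. ] w 0.064
dx,dy cm [-0.13 -0.14]
['top'] bay xy [-184.9   -0.7] yaw deg 0.97 err 0.69
['side'] bay xy [-186.6   -2.6] yaw deg 5.43 err 0.215
['top', 'side'] bay xy [-186.1   -3. ] yaw deg 5.47 err 0.453
```

View pics/p2.png

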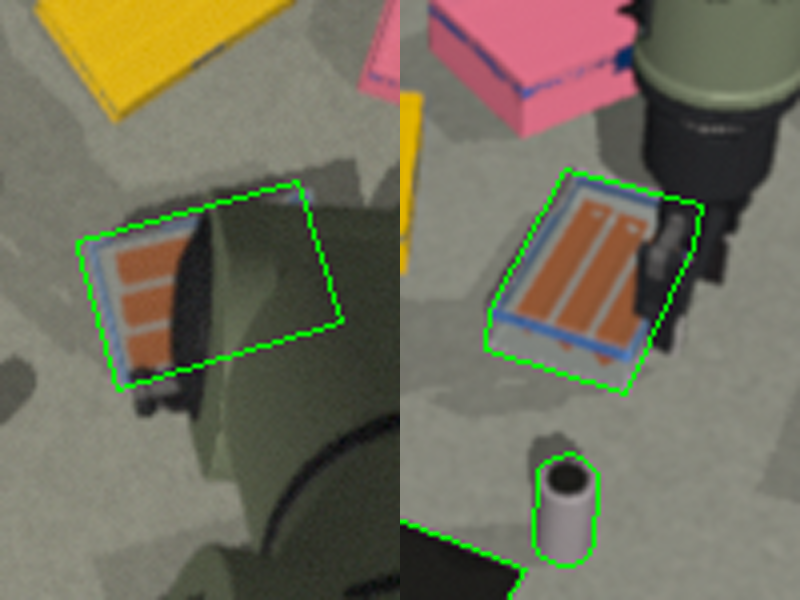

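```bash
python3 -m handwheel '[{"dx":-3,"dy":0,"dz":0,"wx":0,"wy":0,"wz":0,"claw":75},{"dx":0,"dy":0,"dz":-5,"wx":0,"wy":0,"wz":0,"claw":60},{"dx":0,"dy":0,"dz":-5,"wx":0,"wy":0,"wz":0,"claw":60},{"dx":0,"dy":5,"dz":0,"wx":0,"wy":0,"wz":0,"claw":60},{"dx":1,"dy":5,"dz":0,"wx":0,"wy":0,"wz":0,"claw":60},{"dx":3,"dy":4,"dz":0,"wx":0,"wy":0,"wz":0,"claw":60},{"dx":0,"dy":0,"dz":0,"wx":0,"wy":0,"wz":-0.18,"claw":60},{"dx":0,"dy":0,"dz":0,"wx":0,"wy":0,"wz":-0.18,"claw":60}]' ; python3 -m handwheel '[{"dx":0,"dy":0,"dz":0,"wx":0,"wy":0,"wz":-0.18,"claw":60},{"dx":0,"dy":0,"dz":0,"wx":0,"wy":0,"wz":-0.18,"claw":60},{"dx":0,"dy":0,"dz":0,"wx":0,"wy":0,"wz":-0.18,"claw":60},{"dx":0,"dy":0,"dz":0,"wx":0,"wy":0,"wz":-0.18,"claw":60},{"dx":0,"dy":0,"dz":0,"wx":0,"wy":0,"wz":-0.18,"claw":60},{"dx":0,"dy":0,"dz":0,"wx":0,"wy":0,"wz":-0.18,"claw":60},{"dx":0,"dy":0,"dz":0,"wx":0,"wy":0,"wz":-0.13,"claw":60},{"dx":0,"dy":0,"dz":0,"wx":0,"wy":0,"wz":0,"claw":60}]' >/dev/null; python3 st.py -295 0
python3 m1.py -185 2 p3.png; python3 -c "
from h import *;print(np.round(monitor.observe()['qpos'],2))"
```

```text
clock: 5.8
position: [0.5395, -0.3012, 0.107]
tool_rot: [-3.141, 0.0, 0.555]
force: [-0.9, 0.2, 0.3]
grip_width: 0.0512
finger_force: 0.0
t 6.8 tcp [ 0.5393 -0.3012  0.1072] rot [-3.142 -0.     1.759] bayrel [-326.5   49. ] F [ 0.2 -0.1 -0.3] w 0.051
dx,dy cm [3.15 4.89]
['top'] bay xy [-189.3    1.8] yaw deg 3.13 err 0.029
['side'] bay xy [-188.3    0.3] yaw deg 3.28 err 0.03
['top', 'side'] bay xy [-189.     1.1] yaw deg 2.91 err 0.031
[ 0.78  0.71 -0.55  1.7   0.47  0.86  0.21]
```

View pics/p3.png

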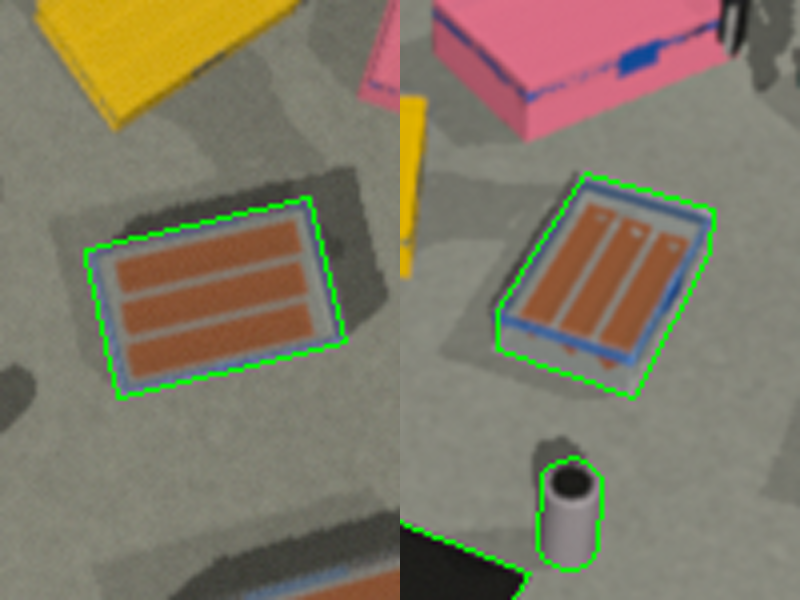

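```bash
python3 -m handwheel '[{"dx":2.8,"dy":4.9,"dz":0,"wx":0,"wy":0,"wz":0,"claw":60},{"dx":0,"dy":0,"dz":4,"wx":0,"wy":0,"wz":0,"claw":60},{"dx":0,"dy":0,"dz":4,"wx":0,"wy":0,"wz":0,"claw":60},{"dx":0,"dy":0,"dz":1.9,"wx":0,"wy":0,"wz":0,"claw":60},{"dx":0,"dy":0,"dz":0,"wx":0,"wy":0,"wz":0,"claw":60}]' ; python3 st.py -280 0
```

```text
clock: 7.62
position: [0.5821, -0.264, 0.0077]
tool_rot: [-3.14, -0.001, 1.759]
force: [0.7, -0.9, 0.3]
grip_width: 0.0514
finger_force: 0.0
t 7.62 tcp [ 0.5821 -0.264   0.0077] rot [-3.140e+00 -1.000e-03  1.759e+00] bayrel [-298.   -0.] F [ 0.7 -0.9  0.3] w 0.051
dx,dy cm [ 1.8 -0. ]
```

```bash
python3 -m handwheel '[{"dx":1.5,"dy":0,"dz":0,"wx":0,"wy":0,"wz":0,"claw":60},{"dx":0.8,"dy":0,"dz":0,"wx":0,"wy":0,"wz":0,"claw":60},{"dx":0.7,"dy":0,"dz":0,"wx":0,"wy":0,"wz":0,"claw":60},{"dx":0.7,"dy":0,"dz":0,"wx":0,"wy":0,"wz":0,"claw":60},{"dx":0.7,"dy":0,"dz":0,"wx":0,"wy":0,"wz":0,"claw":60},{"dx":0.7,"dy":0,"dz":0,"wx":0,"wy":0,"wz":0,"claw":60},{"dx":0.5,"dy":0,"dz":0,"wx":0,"wy":0,"wz":0,"claw":60},{"dx":0,"dy":0,"dz":0,"wx":0,"wy":0,"wz":0,"claw":60}]' ; python3 st.py -230 0;python3 m1.py -160 2 p4.png
```

```text
clock: 8.62
position: [0.5717, -0.2085, 0.0082]
tool_rot: [-3.141, -0.001, 1.76]
force: [-0.2, -0.2, 0.5]
grip_width: 0.0512
finger_force: 0.0
t 8.62 tcp [ 0.5717 -0.2085  0.0082] rot [-3.141e+00 -1.000e-03  1.760e+00] bayrel [-241.5   -0.3] F [-0.2 -0.2  0.5] w 0.051
dx,dy cm [ 1.15 -0.03]
['top'] bay xy [-160.7   -1. ] yaw deg -0.62 err 0.051
['side'] bay xy [-161.6   -2.3] yaw deg 0.92 err 0.05
['top', 'side'] bay xy [-160.7   -1.4] yaw deg -0.31 err 0.053
```

View pics/p4.png

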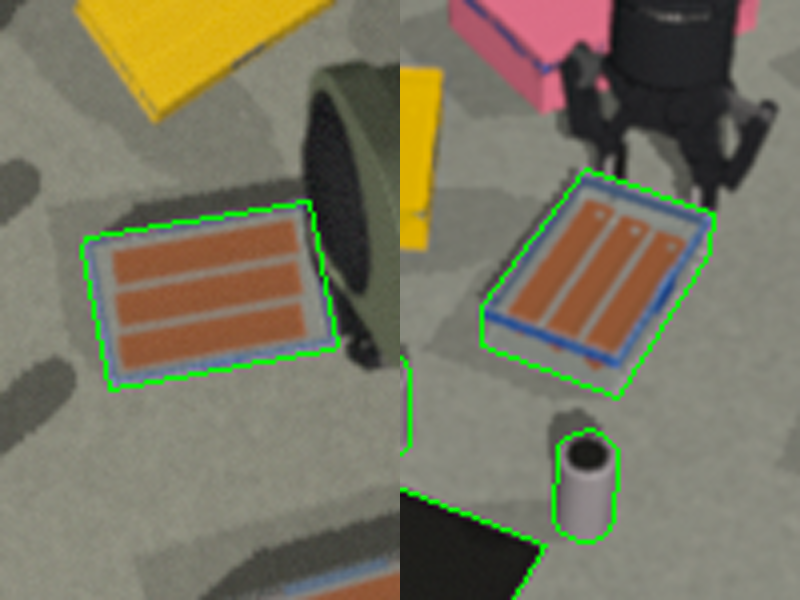

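```bash
python3 -m handwheel '[{"dx":0.7,"dy":-0.02,"dz":0,"wx":0,"wy":0,"wz":0,"claw":60},{"dx":0.7,"dy":-0.02,"dz":0,"wx":0,"wy":0,"wz":0,"claw":60},{"dx":0.7,"dy":-0.02,"dz":0,"wx":0,"wy":0,"wz":0,"claw":60},{"dx":0.7,"dy":-0.02,"dz":0,"wx":0,"wy":0,"wz":0,"claw":60},{"dx":0.7,"dy":-0.02,"dz":0,"wx":0,"wy":0,"wz":0,"claw":60},{"dx":0.7,"dy":-0.02,"dz":0,"wx":0,"wy":0,"wz":0,"claw":60},{"dx":0.6,"dy":-0.02,"dz":0,"wx":0,"wy":0,"wz":0,"claw":60},{"dx":0,"dy":0,"dz":0,"wx":0,"wy":0,"wz":0,"claw":60}]' ; python3 st.py -80 0;python3 m1.py -110 0;python3 m1.py -110 0
```

```text
clock: 9.82
position: [0.5615, -0.1617, 0.0083]
tool_rot: [3.142, -0.0, 1.761]
force: [0.4, -0.1, -0.8]
grip_width: 0.0514
finger_force: 0.0
t 9.82 tcp [ 0.5615 -0.1617  0.0083] rot [ 3.142 -0.     1.761] bayrel [-193.7    1. ] F [ 0.4 -0.1 -0.8] w 0.051
dx,dy cm [11.37  0.1 ]
['top'] bay xy [-111.9    0.3] yaw deg -0.46 err 0.087
['side'] bay xy [-111.6   -1.8] yaw deg 0.08 err 0.033
['top', 'side'] bay xy [-112.   -1.] yaw deg 0.03 err 0.065
['top'] bay xy [-112.     0.3] yaw deg 0.13 err 0.083
['side'] bay xy [-112.3   -1.5] yaw deg -0.16 err 0.04
['top', 'side'] bay xy [-112.    -0.5] yaw deg -0.07 err 0.068
```

```bash
python3 -m handwheel '[{"dx":0.7,"dy":-0.03,"dz":0,"wx":0,"wy":0,"wz":0,"claw":60},{"dx":0.7,"dy":-0.03,"dz":0,"wx":0,"wy":0,"wz":0,"claw":60},{"dx":0.7,"dy":-0.03,"dz":0,"wx":0,"wy":0,"wz":0,"claw":60},{"dx":0.7,"dy":-0.01,"dz":0,"wx":0,"wy":0,"wz":0,"claw":60},{"dx":0.7,"dy":0,"dz":0,"wx":0,"wy":0,"wz":0,"claw":60},{"dx":0.7,"dy":0,"dz":0,"wx":0,"wy":0,"wz":0,"claw":60},{"dx":0.7,"dy":0,"dz":0,"wx":0,"wy":0,"wz":0,"claw":60},{"dx":0,"dy":0,"dz":0,"wx":0,"wy":0,"wz":0,"claw":60}]' ; python3 st.py 17 0;python3 m1.py -63 0 p5.png
```

```text
clock: 11.22
position: [0.5513, -0.1136, 0.0084]
tool_rot: [3.142, -0.0, 1.761]
force: [-0.7, 0.2, -0.3]
grip_width: 0.0508
finger_force: 0.0
t 11.22 tcp [ 0.5513 -0.1136  0.0084] rot [ 3.142 -0.     1.761] bayrel [-144.6    1.9] F [-0.7  0.2 -0.3] w 0.051
dx,dy cm [16.16  0.21]
['top'] bay xy [-61.1   0.8] yaw deg -0.18 err 0.182
['side'] bay xy [-63.1  -1.3] yaw deg -0.07 err 0.046
['top', 'side'] bay xy [-62.9  -0.1] yaw deg -0.19 err 0.123
```

View pics/p5.png

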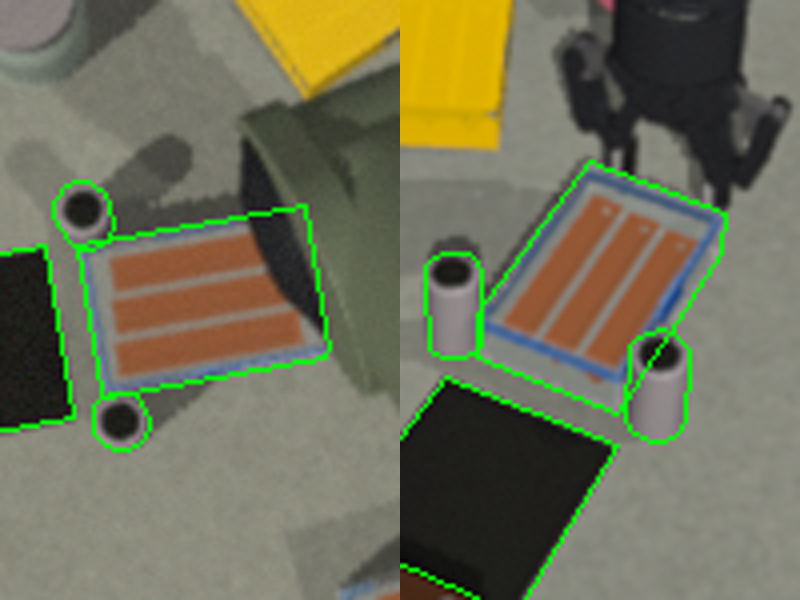

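```bash
python3 -m handwheel '[{"dx":0.7,"dy":0,"dz":0,"wx":0,"wy":0,"wz":0,"claw":60},{"dx":0.7,"dy":0,"dz":0,"wx":0,"wy":0,"wz":0,"claw":60},{"dx":0.7,"dy":0,"dz":0,"wx":0,"wy":0,"wz":0,"claw":60},{"dx":0.7,"dy":0,"dz":0,"wx":0,"wy":0,"wz":0,"claw":60},{"dx":0.7,"dy":0,"dz":0,"wx":0,"wy":0,"wz":0,"claw":60},{"dx":0.7,"dy":0,"dz":0,"wx":0,"wy":0,"wz":0,"claw":60},{"dx":0.7,"dy":0,"dz":0,"wx":0,"wy":0,"wz":0,"claw":60},{"dx":0.7,"dy":0,"dz":0,"wx":0,"wy":0,"wz":0,"claw":60}]' ; python3 st.py 17 0;python3 m1.py -7 0
```

```text
clock: 12.42
position: [0.5407, -0.059, 0.0083]
tool_rot: [-3.142, -0.0, 1.76]
force: [0.8, -1.1, -2.0]
grip_width: 0.0511
finger_force: 0.6
t 12.43 tcp [ 0.5407 -0.059   0.0083] rot [-3.142 -0.     1.76 ] bayrel [-88.9   2.1] F [ 0.8 -1.1 -2. ] w 0.051
dx,dy cm [10.59  0.21]
['top'] bay xy [-5.7  1.3] yaw deg -0.57 err 0.319
['side'] bay xy [-6.7 -2.3] yaw deg 0.95 err 0.066
['top', 'side'] bay xy [-7.2  0. ] yaw deg -0.65 err 0.2
```

```bash
python3 -m handwheel '[{"dx":-1,"dy":0.15,"dz":0,"wx":0,"wy":0,"wz":0,"claw":60},{"dx":0,"dy":0,"dz":-0.7,"wx":0,"wy":0,"wz":0,"claw":25},{"dx":0,"dy":0,"dz":0,"wx":0,"wy":0,"wz":0,"claw":25},{"dx":0,"dy":0,"dz":0,"wx":0,"wy":0,"wz":0,"claw":25},{"dx":0,"dy":0,"dz":0,"wx":0,"wy":0,"wz":0,"claw":25}]' ; python3 st.py 17 0;python3 m1.py -7 0 p6.png
```

```text
clock: 13.25
position: [0.544, -0.0689, 0.0152]
tool_rot: [-3.141, -0.0, 1.76]
force: [0.2, 0.1, -0.7]
grip_width: 0.0214
finger_force: 0.0
t 13.25 tcp [ 0.544  -0.0689  0.0152] rot [-3.141 -0.     1.76 ] bayrel [-99.2   0.6] F [ 0.2  0.1 -0.7] w 0.021
dx,dy cm [11.62  0.06]
['top'] bay xy [-5.9  0.5] yaw deg -0.69 err 0.216
['side'] bay xy [-8.2 -2. ] yaw deg 1.16 err 0.05
['top', 'side'] bay xy [-7.6 -0.7] yaw deg 0.32 err 0.142
```

View pics/p6.png

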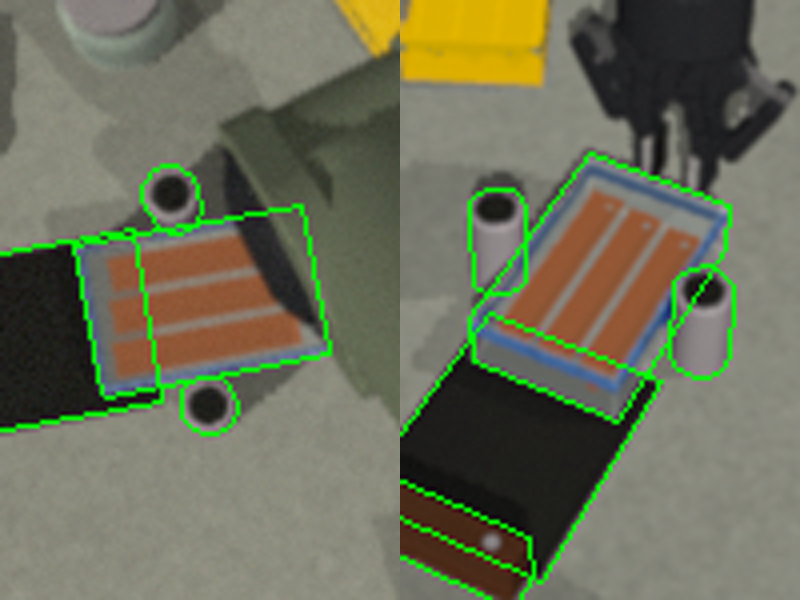

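```bash
python3 - <<'E'
from h import *
B=np.array([.526,.0287,1.760]); d=grab('side'); c,s=np.cos(B[2]),np.sin(B[2])
g=[-.007,0]; w=B[:2]+[c*g[0]-s*g[1],s*g[0]+c*g[1]]; v=toP(d,[[*w,0]])[0].astype(int)
C=-d['R'].T@d['t']; n=np.array([c,s,0]); P0=np.array([*monitor.observe()['position']])
for q in [(648,170),(690,185),(725,160),(750,142),(790,100),(795,85),(620,118),(600,95),(575,60),(572,35)]:
    u=np.array([v[0]-50+(q[0]-400)/4,v[1]-75+q[1]/4]); r=d['R'].T@[(u[0]-d['cx'])/d['f'],(u[1]-d['cy'])/d['f'],1]
    X=C+r*(n@(P0-C))/(n@r); print(q,'y',rel(B,X)[1].round(0),'z',(X[2]*1000).round(0))
E
```

```text
(648, 170) y -17.0 z 16.0
(690, 185) y 11.0 z 17.0
(725, 160) y 32.0 z 48.0
(750, 142) y 46.0 z 70.0
(790, 100) y 67.0 z 112.0
(795, 85) y 69.0 z 124.0
(620, 118) y -36.0 z 51.0
(600, 95) y -50.0 z 64.0
(575, 60) y -66.0 z 84.0
(572, 35) y -68.0 z 103.0
```

```bash
python3 -m handwheel '[{"dx":0.7,"dy":0.05,"dz":-0.5,"wx":0,"wy":0,"wz":0,"claw":25},{"dx":0.7,"dy":0,"dz":0,"wx":0,"wy":0,"wz":0,"claw":25},{"dx":0.7,"dy":0,"dz":0,"wx":0,"wy":0,"wz":0,"claw":25},{"dx":0.7,"dy":0,"dz":0,"wx":0,"wy":0,"wz":0,"claw":25},{"dx":0.7,"dy":0,"dz":0,"wx":0,"wy":0,"wz":0,"claw":25},{"dx":0.7,"dy":0,"dz":0,"wx":0,"wy":0,"wz":0,"claw":25},{"dx":0.7,"dy":0,"dz":0,"wx":0,"wy":0,"wz":0,"claw":25},{"dx":0.7,"dy":0,"dz":0,"wx":0,"wy":0,"wz":0,"claw":25}]' ; python3 st.py 17 0;python3 m1.py 40 0
```

```text
clock: 14.5
position: [0.534, -0.0134, 0.0203]
tool_rot: [-3.142, -0.0, 1.76]
force: [0.6, -3.3, 3.6]
grip_width: 0.0217
finger_force: 1.9
t 14.5 tcp [ 0.534  -0.0134  0.0203] rot [-3.142 -0.     1.76 ] bayrel [-42.9   0.1] F [ 0.6 -3.3  3.6] w 0.022
dx,dy cm [5.99 0.01]
['top'] bay xy [40.9  2. ] yaw deg -1.93 err 0.434
['side'] bay xy [39.6 -1.4] yaw deg 0.97 err 0.041
['top', 'side'] bay xy [39.7 -0.6] yaw deg 1.41 err 0.242
```

```bash
python3 -m handwheel '[{"dx":0.7,"dy":0,"dz":0,"wx":0,"wy":0,"wz":0,"claw":25},{"dx":0.7,"dy":0,"dz":0,"wx":0,"wy":0,"wz":0,"claw":25},{"dx":0.7,"dy":0,"dz":0,"wx":0,"wy":0,"wz":0,"claw":25},{"dx":0.7,"dy":0,"dz":0,"wx":0,"wy":0,"wz":0,"claw":25},{"dx":0.7,"dy":0,"dz":0,"wx":0,"wy":0,"wz":0,"claw":25},{"dx":0.6,"dy":0,"dz":0,"wx":0,"wy":0,"wz":0,"claw":25},{"dx":0.5,"dy":0,"dz":0,"wx":0,"wy":0,"wz":0,"claw":25},{"dx":0.4,"dy":0,"dz":0,"wx":0,"wy":0,"wz":0,"claw":25}]' ; python3 st.py 17 0;python3 m1.py 88 0 p7.png
```

```text
clock: 15.7
position: [0.5247, 0.0355, 0.0203]
tool_rot: [-3.142, -0.0, 1.76]
force: [0.9, -1.1, -0.8]
grip_width: 0.0209
finger_force: 0.7
t 15.7 tcp [0.5247 0.0355 0.0203] rot [-3.142 -0.     1.76 ] bayrel [6.9 0. ] F [ 0.9 -1.1 -0.8] w 0.021
dx,dy cm [1.01 0.  ]
['top'] bay xy [98.8  3. ] yaw deg -2.55 err 0.555
['side'] bay xy [84.3 -2.1] yaw deg -0.74 err 0.057
['top', 'side'] bay xy [88.4 -0.8] yaw deg -0.26 err 0.322
```

View pics/p7.png

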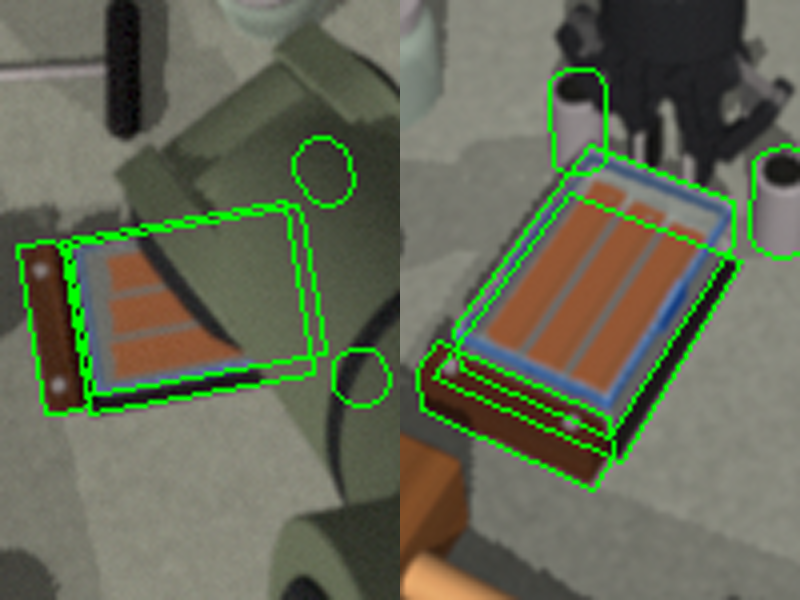

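```bash
python3 -m handwheel '[{"dx":0.25,"dy":0,"dz":0,"wx":0,"wy":0,"wz":0,"claw":25},{"dx":0.25,"dy":0,"dz":0,"wx":0,"wy":0,"wz":0,"claw":25},{"dx":0.25,"dy":0,"dz":0,"wx":0,"wy":0,"wz":0,"claw":25}]'; python3 -m handwheel '[{"dx":0.1,"dy":0,"dz":0,"wx":0,"wy":0,"wz":0,"claw":25},{"dx":0,"dy":0,"dz":0,"wx":0,"wy":0,"wz":0,"claw":25}]' ; python3 st.py 17 0
```

```text
clock: 16.27
position: [0.5233, 0.0426, 0.0203]
tool_rot: [3.142, 0.0, 1.76]
force: [0.5, -1.3, 0.2]
grip_width: 0.0214
finger_force: 0.9
clock: 16.52
position: [0.5231, 0.0438, 0.0203]
tool_rot: [3.142, -0.0, 1.76]
force: [-0.5, 1.1, -0.6]
grip_width: 0.0215
finger_force: 0.0
t 16.52 tcp [0.5231 0.0438 0.0203] rot [ 3.142 -0.     1.76 ] bayrel [15.4  0. ] F [-0.5  1.1 -0.6] w 0.021
dx,dy cm [0.16 0.  ]
```

```bash
python3 -m handwheel '[{"dx":0.1,"dy":0,"dz":0,"wx":0,"wy":0,"wz":0,"claw":25},{"dx":0.1,"dy":0,"dz":0,"wx":0,"wy":0,"wz":0,"claw":25}]'; python3 -m handwheel '[{"dx":0.1,"dy":0,"dz":0,"wx":0,"wy":0,"wz":0,"claw":25}]' ; python3 -m handwheel '[{"dx":0.1,"dy":0,"dz":0,"wx":0,"wy":0,"wz":0,"claw":25}]'; python3 st.py 17 0
```

```text
clock: 16.77
position: [0.5227, 0.0454, 0.0203]
tool_rot: [-3.142, 0.0, 1.76]
force: [0.4, -1.8, 0.2]
grip_width: 0.0216
finger_force: 0.9
clock: 16.9
position: [0.5225, 0.0463, 0.0203]
tool_rot: [-3.141, 0.0, 1.76]
force: [0.8, -7.6, 2.1]
grip_width: 0.0215
finger_force: 3.9
clock: 17.02
position: [0.5224, 0.0463, 0.0203]
tool_rot: [-3.141, 0.001, 1.759]
force: [2.0, -11.6, 2.5]
grip_width: 0.0211
finger_force: 5.8
t 17.02 tcp [0.5224 0.0463 0.0203] rot [-3.141e+00  1.000e-03  1.759e+00] bayrel [18.   0.2] F [  2.  -11.6   2.5] w 0.021
dx,dy cm [-0.1   0.02]
```

```bash
python3 -m handwheel '[{"dx":0.05,"dy":0,"dz":0,"wx":0,"wy":0,"wz":0,"claw":25},{"dx":-0.3,"dy":0,"dz":0,"wx":0,"wy":0,"wz":0,"claw":25},{"dx":-1,"dy":0,"dz":0,"wx":0,"wy":0,"wz":0,"claw":25},{"dx":0,"dy":0,"dz":-3,"wx":0,"wy":0,"wz":0,"claw":25},{"dx":0,"dy":0,"dz":-5,"wx":0,"wy":0,"wz":0,"claw":25},{"dx":0,"dy":0,"dz":-5,"wx":0,"wy":0,"wz":0,"claw":25},{"dx":-5,"dy":0,"dz":0,"wx":0,"wy":0,"wz":0,"claw":25},{"dx":-5,"dy":0,"dz":0,"wx":0,"wy":0,"wz":0,"claw":25}]';python3 -m handwheel '[{"dx":-5,"dy":0,"dz":0,"wx":0,"wy":0,"wz":0,"claw":25},{"dx":-5,"dy":0,"dz":0,"wx":0,"wy":0,"wz":0,"claw":25},{"dx":-5,"dy":0,"dz":0,"wx":0,"wy":0,"wz":0,"claw":25},{"dx":-4,"dy":0,"dz":0,"wx":0,"wy":0,"wz":0,"claw":25},{"dx":0,"dy":0,"dz":0,"wx":0,"wy":0,"wz":0,"claw":25}]' >/dev/null; python3 st.py; python3 m1.py 96 0 p8.png
```

```text
clock: 18.02
position: [0.544, -0.0646, 0.1511]
tool_rot: [3.14, 0.001, 1.761]
force: [0.9, -0.6, -0.6]
grip_width: 0.0215
finger_force: 0.0
t 18.65 tcp [ 0.5785 -0.2534  0.1497] rot [-3.141  0.     1.755] bayrel [-287.     1.5] F [-0.7  0.   0.3] w 0.021
['top'] bay xy [98.  1.] yaw deg -0.02 err 0.028
['side'] bay xy [84.4 -2. ] yaw deg -0.36 err 0.116
['top', 'side'] bay xy [98.3 -0.7] yaw deg -0.27 err 0.09
```

View pics/p8.png

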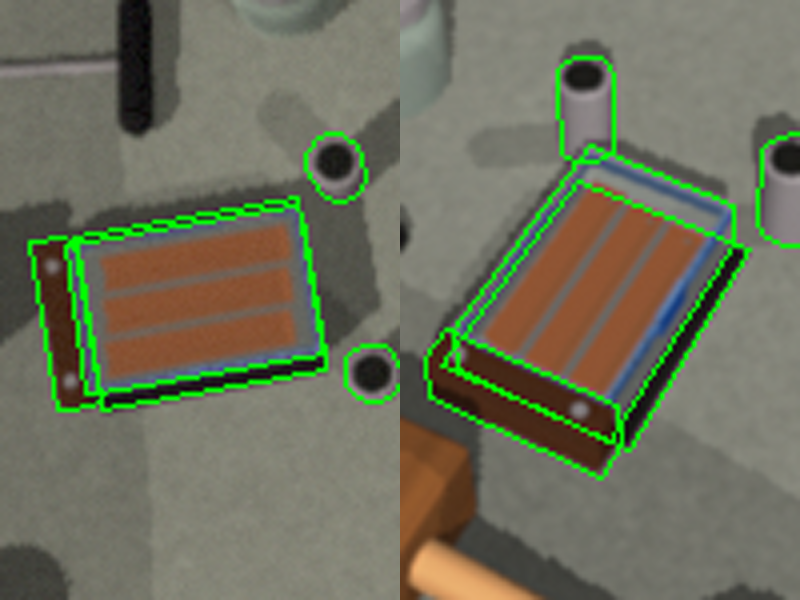

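```bash
python3 -c "
from workcell import job_done; print(job_done())"
```

```text
the job is handed in; nothing more can be done
None
```

I pushed the smaller clear peg box home against the wooden stop and handed the job in. The unobstructed top view puts it at x = 98 mm, about 1 mm off centre and square to within about 0.3°; I kept the arm clear of the jar, mallet, puller and look-alike boxes, but did not re-measure them at the end.

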